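# Gauge the casting's boss at the roller station

## Robot

A 6-joint arm with a two-finger parallel gripper is mounted at the origin on a cart in front of the work surface, level with it; the furniture and walls round the work are solid. World frame = base frame: x ahead of the robot, y to its left, z up, the work surface at z = 0. Lengths are in mm, angles in rad, forces in N, time in s.
With the tool pointing down it reaches from about 325 to 850 mm from the base axis. Payload 15.5 kg.
Tool frame: the origin (TCP) lies at the very end of the fingers, on their centre line; the grasp point (between the pads) lies 19 mm behind it; z points along the fingers, y is the line along which they close (so a half turn about z gives the same grasp; the last joint's range is limited). The gripper opens to 91 mm and grips with 3 to 60 N. Pads are 32 mm wide; open, the fingers measure 118 mm over their backs; the gripper's body (76 mm by 178 mm) begins 60 mm behind the grasp point.
Start: joints at [1.014, 0.494, 1.345, -0, 1.302, -0.096], TCP at [277.911, 559.814, 213.915] pointing down, gripper open.
Joint ranges: [-2.91, 2.91], [-0.82, 2.16], [0.22, 2.67], [-1.22, 4.37], [0.12, 2.79], [-3.08, 3.08]. Speed limits (rad/s): [1.89, 1.89, 2.57, 3.01, 3.01, 3.01].

## Interface

Orientations are given as a rotation vector (axis times angle).
In Python, from cell import r, cams, order gives the robot as it stands. The module is installed in compiled form; this text tells all that it offers.
- The arm moves only by the tool apply_moves, never from a script. Its argument "commands" is a list of rows, each a list of 2 entries, a list of its own where there are three numbers: the shift along the tool's x, y, z in cm, then the turn about the tool's z in degrees. A call has 1 to 20 rows; each row is the pose to reach, as a shift and turn from the pose commanded when the call began, along the tool's axes at that moment; what a row does not reach only later rows make up. A row lasts 1/10 s, in which the tool goes at most 50 mm and 8.59 degrees, less where a joint would pass 70% of its speed; a pose out of reach is approached as far as the arm can. A call with a gripper value outside its range is refused whole. "hand" is the finger opening in cm, from 0 to 9.12, set as the call begins (left out, the last holds). The fingers move at their own pace and stop on an object; the grip force is fixed at half the most. Time passes only in rows, so rows that repeat a pose let the fingers close. It gives the time, the measured TCP pose, the force, the opening and the grip force at its end, in the units of the state.
- r.observe(): the state, without advancing time (a new reading comes with each control period).
- cams.read_camera(name): name is "scene" or "top" or "wrist"; returns the picture (400x640x3 uint8, red, green, blue); there is no depth.
- cams.calibration(name): a dict with "fx", "fy", "cx", "cy" (pixels), "pose" (4x4, takes a point from camera to world coordinates); the wrist camera has in their place "hand_eye" (4x4, takes a point from camera to tool coordinates, whose origin is the TCP and whose axes are the flange's). Camera axes: x right, y up, looking along -z (the intrinsics and any distortion apply to the point x, -y, -z); pixel columns grow to the right and rows downward; lengths in mm; the calibration is good to about 2 mm. A picture is of the moment at which its call begins: read the wrist's pose just before it. calibration takes no time and is no camera call.
- order.finish_job(): hands the job in; it is judged then, once.
The state is a dict: "clock": time; "joint_pos": joint angles; "joint_vel": joint speeds; "tau": joint torques, N m; "tcp_pos": TCP position; "tool_rot": TCP orientation; "contact_force": force on the tool from outside, world axes, zero at the start; "ft_torque": the same for the moment, N m; "width": opening from 0.0 (shut) to 1.0 (fully open); "grip_force": force on a finger pad.
Only numpy, scipy, OpenCV 4.12 (cv2) and the standard library are available. Lean on these libraries where they do the work, as an engineer would, in place of code of your own. Each camera call takes 0.05 s, during which the arm holds its last target. There are 200 camera calls.

## Task

Push the tray along the rollers, without lifting it off them, until it is fully home against the end stop of the bay. Then take the spring-tipped hardness probe out of its leaning stand and hold it upright with its tip inside the scribed ring on the casting's boss in the tray, pressing gently so that the spring tip is about half-way (5 mm) in and never slamming it. Finish while holding the probe there with the gripper still closed on it; leave the other things on the bench alone.

Things in the scene. Friction and masses are not known exactly. Their poses are not given: they have to be found in the camera images.
- track: Fixed roller track, 380 mm long (its x), 124 mm wide. Origin at bench level under its centre; +x is the travel direction to the bay and end stop. 11 free rollers, tops 50 mm up. Side rails 62 mm high (77 mm along the bay), 112 mm apart. Face of the end stop's buffers at x = +180 mm; other end open. A fixed hose arches about 0.2 m high between the probe stand and the track: carry things over it.
- tray: Loose plastic tray standing on the rollers, 120 mm long (its x, which lies along the track's x) x 104 mm wide x 30 mm high, walls 4 mm, about 0.6 kg, with a brass-coloured casting fixed in it. Origin at the centre of its underside. When it is home its origin is at x = +120 mm in the track's frame. The end wall at its -x side (x = -60 mm) is the one to push, 12 to 25 mm above the tray's underside; rolling it takes about 1 N and it stays where it is left.
- spot (a point): The marked spot: centre of the scribed ring (18 mm across) on the flat top of the casting's round boss (36 mm across). The boss is off the tray's centre; its top is 38 mm above the tray's underside, so 8 mm above the tray's rim. Axes as the tray's.
- probe: The hardness probe: black round barrel 24 mm across, from 26 to 95 mm above its nose end, steel nose cone below (15 mm across at the end), steel cap on top (100 mm); about 0.15 kg. Origin at the nose end, +z along the probe away from the tip. It starts standing in the stand with its top leaning about 0.33 rad (19 degrees) toward the stand's -x, which points roughly to the left seen from the robot (it leans a little over in the loose socket).
- probe_grip (a point): Where to grip the probe: on the barrel's axis, 66 mm up from the nose end and 81 mm from the (unpressed) tip; z along the probe toward its cap. The stand's socket covers the probe to 34 mm from the nose end.
- probe_tip (a point): The very end of the probe's 8 mm round-ended sprung tip, which stands 15 mm out of the nose when not pressed.
- plunger (a joint): How far the sprung tip is pressed into the probe, 0 (fully out) to 0.010 m (fully in). Spring 400 N/m with 1 N preload: about 1 N at first, 3 N at half-way, 5 N fully in, hard beyond.
- stand: Fixed probe stand: steel foot 84 x 64 x 12 mm with an aluminium socket (36 mm outside, 27 mm bore) that leans toward the stand's -x by 0.25 rad; the socket's axis passes through (12, 0, 34) mm in the stand's frame, where the probe's nose end sits, and its mouth is 34 mm further along the axis. Origin under the foot's centre. The probe is drawn out along its own axis.
- bronze_collar: Bystander: turned bronze collar 52 mm across, 20 mm high, on the bench behind the track. Leave alone.
- flux_bottle: Bystander: small white bottle with a blue cap, 48 mm across, 84 mm high, to the left of the stand. Leave alone.
- hex_bolt: Bystander: steel bolt 62 mm long lying behind the stand. Leave alone.
There are look-alikes about, which are no part of the job. Leave any turquoise look-alike of the probe alone.

How it is judged:
By the outcome, as a careful person would: the job done as asked, in the order asked, and still so for the second after the job is handed in, while the arm keeps its last pose, push and grip.
It also fails if it takes over 64 s, if anything falls off the work surface, if the arm or the gripper's body presses on something with over 40 N, if the wrist force passes 120 N, or if a joint passes its speed limit or range.

## Working session

There is one attempt and no reset: what is moved stays moved. The work goes in short steps, Python scripts to look and compute and a tool call to move; the robot and the scene stay as the last step left them, time stands still between calls to the robot, and variables do not carry over. Pictures are saved under pics/ and viewed, at most 10 in all, crops included, and the job is handed in when it is done.

Besides the shell and the picture viewer there is one more tool, called after ">>>" as name(argument=value, ...) on one line, values as JSON. apply_moves: Moves the arm, as the interface text tells. Its arguments: {"type":"object","properties":{"commands":{"type":"array","items":{"type":"array"}},"hand":{"type":"number"}},"required":["commands"]}

```bash
mkdir -p pics
python3 - <<'E'
from cell import r,cams,order
import cv2,numpy as np
np.set_printoptions(precision=4,suppress=True)
s=r.observe();print(s)
for n in ("scene","top","wrist"):
    print(n,cams.calibration(n))
for n in ("scene","top"):
    cv2.imwrite(f"pics/{n}0.png",cams.read_camera(n)[:,:,::-1])
E
```

```text
{'clock': 0.0, 'joint_pos': array([ 1.0145,  0.4942,  1.3461, -0.    ,  1.3025, -0.0955]), 'joint_vel': array([-0.0002,  0.0001, -0.0013,  0.0001, -0.0001,  0.001 ]), 'tau': array([  0.0009, -87.8783, -38.185 ,   0.0704,   0.0532,  -0.0002]), 'tcp_pos': array([277.7174, 559.5049, 213.352 ]), 'tool_rot': array([-0.7173, -3.0582,  0.0018]), 'contact_force': array([0.4967, 0.2099, 0.6421]), 'ft_torque': array([ 0.0158, -0.0333, -0.0518]), 'grip_force': 0.0, 'width': 0.9976161928073445}
scene {'fx': 497.2466960890421, 'fy': 497.2466960890421, 'cx': 322.89709178183034, 'cy': 200.06135391783258, 'pose': array([[   0.7468,    0.4155,   -0.5192,  -85.2553],
       [  -0.6648,    0.4863,   -0.5671, -610.5651],
       [   0.0169,    0.7687,    0.6394,  869.8133],
       [   0.    ,    0.    ,    0.    ,    1.    ]])}
top {'fx': 427.73272773993045, 'fy': 427.73272773993045, 'cx': 324.5762253667097, 'cy': 193.71705591454668, 'pose': array([[   0.0097,    0.9944,   -0.105 ,  428.8931],
       [  -0.9999,    0.0103,    0.0052,  123.2436],
       [   0.0062,    0.1049,    0.9945, 1103.0339],
       [   0.    ,    0.    ,    0.    ,    1.    ]])}
wrist {'fx': 313.7302572427663, 'fy': 313.7302572427663, 'cx': 316.9545126422288, 'cy': 203.8643742148622, 'hand_eye': array([[   0.0007,    0.9675,    0.2528,   71.4406],
       [   1.    ,   -0.0006,   -0.0004,   -0.7432],
       [  -0.0002,    0.2528,   -0.9675, -170.4898],
       [   0.    ,    0.    ,    0.    ,    1.    ]])}
```

View pics/scene0.png

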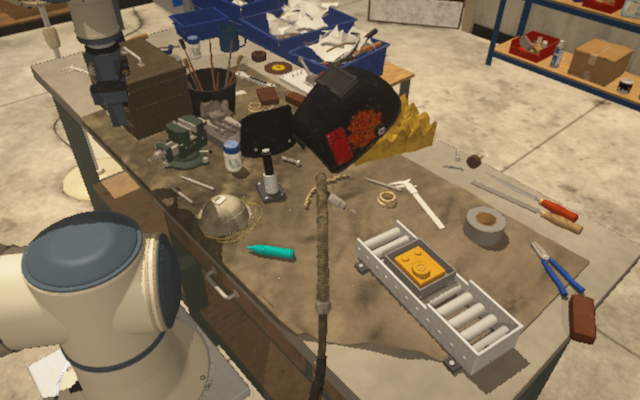

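View pics/top0.png

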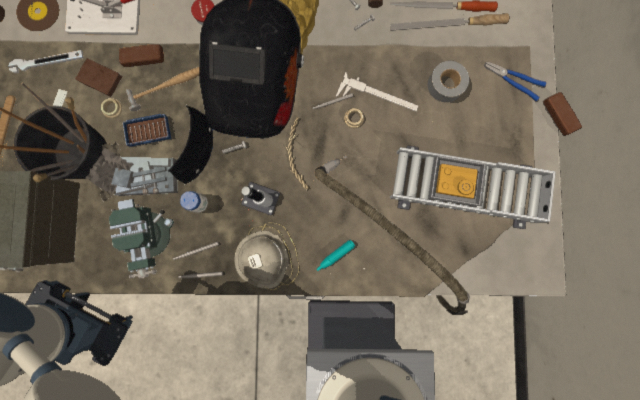

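Run:
```python
import cv2,numpy as np
t=cv2.imread('pics/top0.png');s=cv2.imread('pics/scene0.png')
def c(im,x,y,w,h,W,H): return cv2.resize(im[y:y+h,x:x+w],(W,H),interpolation=cv2.INTER_CUBIC)
# 4x: 
a=np.hstack([c(t,385,140,175,90,700,360)])
b=np.hstack([c(t,230,165,60,60,240,240),c(s,230,130,65,80,195,240),c(s,365,225,66,60,264,240)])
b=np.pad(b,((0,0),(0,1),(0,0)))
cv2.imwrite('pics/c1.png',np.vstack([a,b]) if a.shape[1]==b.shape[1] else np.vstack([a,b[:,:700]]))
cv2.imwrite('pics/c2.png',c(s,350,215,175,150,700,600))
```

```text
(no output)
```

View pics/c1.png

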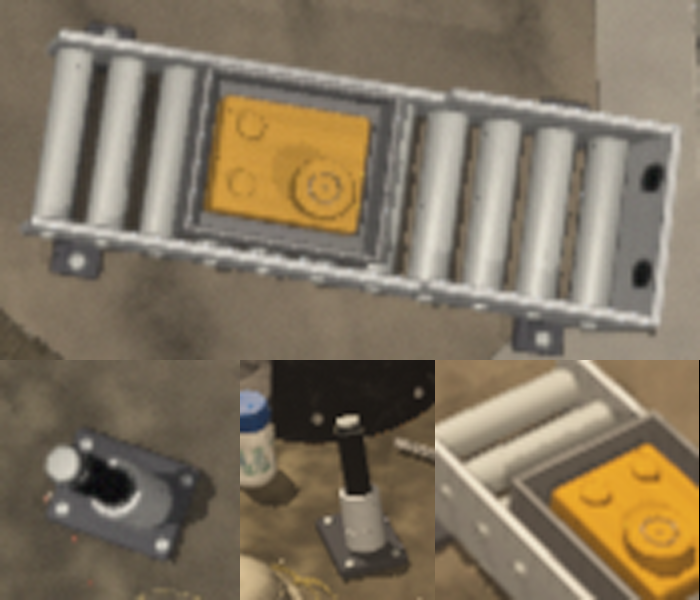

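View pics/c2.png

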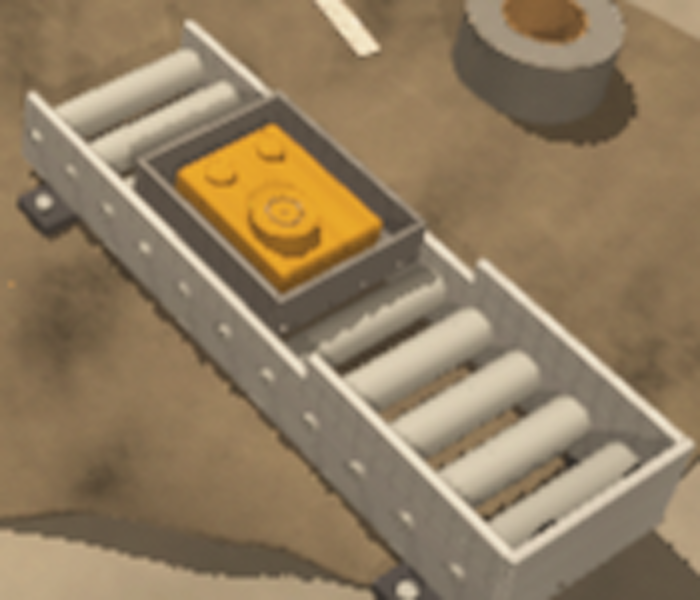

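```bash
cat > h.py <<'E'
import numpy as np,cv2
from cell import r,cams,order
from scipy.spatial.transform import Rotation as R
np.set_printoptions(precision=1,suppress=True)
def P(n,pose=None):
    c=cams.calibration(n)
    M=c['pose'] if pose is None else pose@c['hand_eye']
    K=np.array([[c['fx'],0,c['cx']],[0,c['fy'],c['cy']],[0,0,1]])
    return K@np.diag([1,-1,-1])@np.linalg.inv(M)[:3]
def tri(p,a,q,b):
    X=cv2.triangulatePoints(p,q,np.array(a,float).reshape(2,1),np.array(b,float).reshape(2,1))
    return (X[:3]/X[3]).ravel()
def ray(p,a,z):
    M,m=p[:,:3],p[:,3];C=-np.linalg.solve(M,m);d=np.linalg.solve(M,[a[0],a[1],1])
    return C+d*(z-C[2])/d[2]
def toolpose(s):
    T=np.eye(4);T[:3,:3]=R.from_rotvec(s['tool_rot']).as_matrix();T[:3,3]=s['tcp_pos'];return T
def px(p,X):
    u=p@np.append(X,1);return u[:2]/u[2]
E
python3 - <<'E'
from h import *
t,s=P('top'),P('scene')
pts=dict(boss=((466,186.75),(421.25,267.75),88),openfar=((400.5,149.2),(397.5,221.25),62),opennear=((392.5,197),(358,238.75),62),
endfar=((554.5,172.5),(522.5,325),77),endnear=((548.75,221.25),(478,353.75),77),
traylf=((437,158),(418.75,239.25),80),trayln=((430.75,198),(385,255),80),trayrf=((488,165.5),(456.25,271.25),80),trayrn=((482,207),(420.75,289.5),80),
cap=((245.75,191),(265.7,150.7),130),mouth=((259.5,199.25),(270.3,174),67))
for k,(a,b,z) in pts.items(): print(k,tri(t,a,s,b),ray(t,a,z),ray(s,b,z))
print(R.from_rotvec(r.observe()['tool_rot']).as_matrix())
E
```

```text
boss [ 557.1 -221.    89.3] [ 556.3 -220.6   88. ] [ 559.  -220.7   88. ]
openfar [653.6 -70.8  61.5] [651.6 -69.2  62. ] [654.9 -71.8  62. ]
opennear [535.9 -51.2  62.5] [532.4 -48.5  62. ] [539.2 -52.4  62. ]
endfar [ 595.7 -440.    81.2] [ 594.9 -441.    77. ] [ 600.8 -439.7   77. ]
endnear [ 477.5 -420.5   81.4] [ 476.2 -421.6   77. ] [ 482.  -420.1   77. ]
traylf [ 628.5 -155.7   79.6] [ 627.  -154.5   80. ] [ 629.4 -156.5   80. ]
trayln [ 531.5 -139.4   80.8] [ 529.2 -137.6   80. ] [ 534.4 -140.    80. ]
trayrf [ 608.5 -275.2   87. ] [ 609.9 -278.1   80. ] [ 614.5 -272.2   80. ]
trayrn [ 509.5 -258.4   89.3] [ 508.7 -260.6   80. ] [ 518.  -254.8   80. ]
cap [537.1 298.2 128. ] [536.  298.5 130. ] [536.1 295.2 130. ]
mouth [526.4 272.8  70.8] [523.1 275.9  67. ] [532. 275.  67.]
[[-0.9  0.4 -0. ]
 [ 0.4  0.9 -0. ]
 [ 0.  -0.  -1. ]]
```

```bash
cat >> h.py <<'E'
O=np.array([565.6,-245.6]);ux=np.array([-.1554,-.9878]);uy=np.array([.9878,-.1554])
def trk(x,y): return O+x*ux+y*uy
def st(show=True):
    s=r.observe();T=toolpose(s)
    if show:
        d=s['tcp_pos'][:2]-O
        print('t',round(s['clock'],2),'tcp',s['tcp_pos'],'yaw_y',round(np.degrees(np.arctan2(T[1,1],T[0,1])),2),'F',s['contact_force'],'w',round(s['width']*91.2,1),'g',s['grip_force'],'trk',d@ux,d@uy)
    return s,T
def shift(X,T=None):
    if T is None: s,T=st()
    d=T[:3,:3].T@(np.array(X)-T[:3,3]);print('shift cm',np.round(d/10,2),'dist',np.linalg.norm(d));return d
E
python3 - <<'E'
from h import *
s,T=st();print(trk(-140,0));shift([*trk(-140,0),330],T);shift([277.7,559.5,330],T)
print(np.degrees(np.arctan2(-ux[1],-ux[0])))
E
```

```text
t 0.1 tcp [277.7 559.5 213.4] yaw_y 63.6 F [-0.4 -0.3 -0.6] w 91.4 g 0.0 trk -750.5612145623518 -409.48170547443266
[ 587.4 -107.3]
shift cm [-57.4 -46.  -11.6] dist 744.3989448872021
shift cm [  0.   -0.  -11.7] dist 116.60597752950758
81.0595446175679
```

>>> apply_moves(commands=[[[0,0,-6],0],[[0,0,-11.5],0],[[-3,-2.4,-11.5],-2],[[-6,-4.8,-11.5],-4],[[-9,-7.2,-11.5],-6],[[-12,-9.6,-11.5],-8],[[-15,-12,-11.5],-10],[[-18,-14.4,-11.5],-12],[[-21,-16.8,-11.5],-14],[[-24,-19.2,-11.5],-16],[[-27,-21.6,-11.5],-17.5],[[-30,-24,-11.5],-17.5],[[-33,-26.4,-11.5],-17.5],[[-36,-28.8,-11.5],-17.5],[[-39,-31.2,-11.5],-17.5],[[-42,-33.6,-11.5],-17.5],[[-45,-36,-11.5],-17.5],[[-48,-38.4,-11.5],-17.5],[[-52,-41.6,-11.5],-17.5],[[-55,-44,-11.5],-17.5]], hand=0)

```text
clock: 2.1
tcp_pos: [575.4, -81.2, 328.6]
tool_rot: [-0.245, -3.132, 0.0]
contact_force: [0.4, 0.1, 0.0]
width: 0.003
grip_force: 0.0
```

Run:
```python
from h import *
s,T=st();shift([*trk(-140,0),66],T)
cv2.imwrite('pics/w1.png',cams.read_camera('wrist')[:,:,::-1])
```

```text
t 2.1 tcp [575.4 -81.2 328.6] yaw_y 81.07 F [0.4 0.1 0. ] w 0.3 g 0.0 trk -163.94371142676422 -15.853343899222079
shift cm [-1.6 -2.4 26.3] dist 264.15990064245545
```

View pics/w1.png

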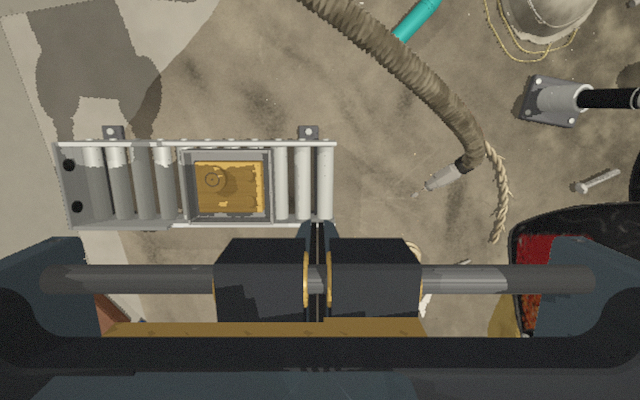

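>>> apply_moves(commands=[[[-1.6,-2.4,3],0],[[-1.6,-2.4,7],0],[[-1.6,-2.4,11],0],[[-1.6,-2.4,15],0],[[-1.6,-2.4,19],0],[[-1.6,-2.4,22],0],[[-1.6,-2.4,24.5],0],[[-1.6,-2.4,25.7],0],[[-1.6,-2.4,26.2],0],[[-1.6,-2.4,26.2],0]])

```text
clock: 3.15
tcp_pos: [587.1, -105.1, 67.1]
tool_rot: [-0.244, -3.132, 0.0]
contact_force: [-0.2, -0.1, 0.4]
width: 0.005
grip_force: 0.0
```

Run:
```python
from h import *
s,T=st()
c=cams.read_camera('top')[:,:,::-1][130:230,380:560];c2=cams.read_camera('scene')[:,:,::-1][200:350,340:530]
cv2.imwrite('pics/c3.png',np.hstack([cv2.resize(c,None,fx=2.1,fy=2.1,interpolation=2)[:200],cv2.resize(c2,None,fx=2.1,fy=2.1,interpolation=2)[:200]])if 0 else cv2.resize(c2,None,fx=4,fy=4,interpolation=2))
```

```text
t 3.15 tcp [ 587.1 -105.1   67.1] yaw_y 81.1 F [-0.2 -0.1  0.4] w 0.5 g 0.0 trk -142.15643880306368 -0.5832636546705281
```

View pics/c3.png

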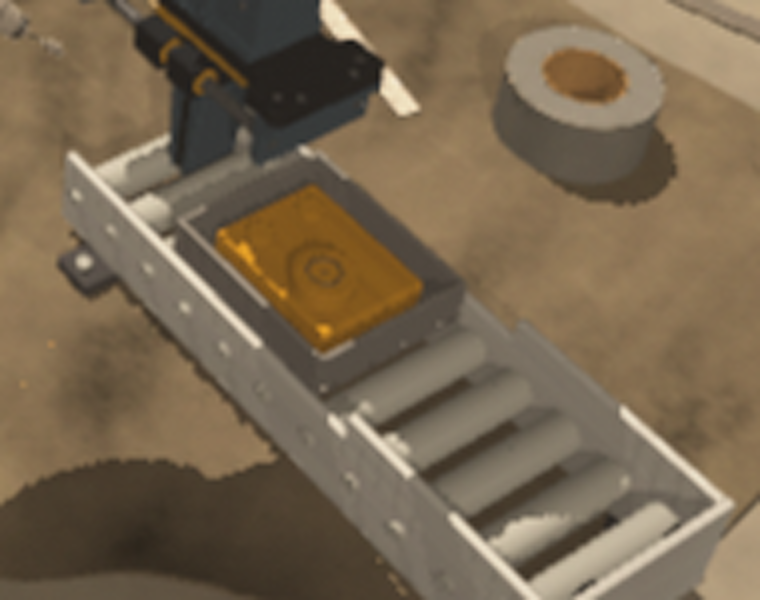

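>>> apply_moves(commands=[[[0,-1,0.2],0],[[0,-2,0.2],0],[[0,-2.5,0.2],0],[[0,-2.8,0.2],0],[[0,-3.1,0.2],0],[[0,-3.5,0.2],0],[[0,-4,0.2],0],[[0,-4.7,0.2],0],[[0,-5.5,0.2],0],[[0,-6.5,0.2],0],[[0,-7.5,0.2],0],[[0,-8.5,0.2],0],[[0,-9.5,0.2],0],[[0,-10.5,0.2],0],[[0,-11.5,0.2],0],[[0,-12.5,0.2],0],[[0,-13.3,0.2],0],[[0,-14,0.2],0],[[0,-14.5,0.2],0],[[0,-14.8,0.2],0]])

```text
clock: 5.25
tcp_pos: [564.0, -251.7, 64.9]
tool_rot: [0.244, 3.132, 0.0]
contact_force: [-0.1, 0.2, -0.2]
width: 0.003
grip_force: 0.3
```

>>> apply_moves(commands=[[[0,-0.4,0],0],[[0,-0.8,0],0],[[0,-1.2,0],0],[[0,-1.6,0],0],[[0,-2,0],0],[[0,-2.3,0],0],[[0,-2.6,0],0],[[0,-2.8,0],0],[[0,-3,0],0],[[0,-3,0],0]])

```text
clock: 6.25
tcp_pos: [559.5, -281.2, 65.0]
tool_rot: [0.244, 3.132, -0.0]
contact_force: [0.0, 0.2, 0.2]
width: 0.006
grip_force: 0.0
```

Run:
```python
from h import *
s,T=st()
```

```text
t 6.25 tcp [ 559.5 -281.2   65. ] yaw_y 81.09 F [0.  0.2 0.2] w 0.5 g 0.0 trk 36.100778546601084 -0.5381483645933358
```

Expected home around trk 46; creep in 1 mm rows now, watching force.

>>> apply_moves(commands=[[[0,-0.1,0],0],[[0,-0.2,0],0],[[0,-0.3,0],0],[[0,-0.4,0],0],[[0,-0.5,0],0],[[0,-0.6,0],0],[[0,-0.7,0],0],[[0,-0.7,0],0]])

```text
clock: 7.05
tcp_pos: [558.3, -288.0, 64.9]
tool_rot: [-0.244, -3.132, 0.0]
contact_force: [0.0, -0.0, -0.5]
width: 0.009
grip_force: 0.0
```

>>> apply_moves(commands=[[[0,-0.1,0],0],[[0,-0.2,0],0],[[0,-0.3,0],0],[[0,-0.3,0],0]])

```text
clock: 7.45
tcp_pos: [557.9, -291.0, 64.9]
tool_rot: [0.244, 3.132, -0.0]
contact_force: [-0.9, 0.2, -0.9]
width: 0.005
grip_force: 0.0
```

Run:
```python
from h import *
s,T=st()
c=cams.read_camera('wrist')[:,:,::-1]
cv2.imwrite('pics/w2.png',c)
c=cams.read_camera('scene')[:,:,::-1][240:390,380:570];cv2.imwrite('pics/c4.png',cv2.resize(c,None,fx=4,fy=4,interpolation=2))
```

```text
t 7.45 tcp [ 557.9 -291.    64.9] yaw_y 81.09 F [-0.9  0.2 -0.9] w 0.5 g 0.009131464003075962 trk 46.0078605544259 -0.5765783554140193
```

View pics/c4.png

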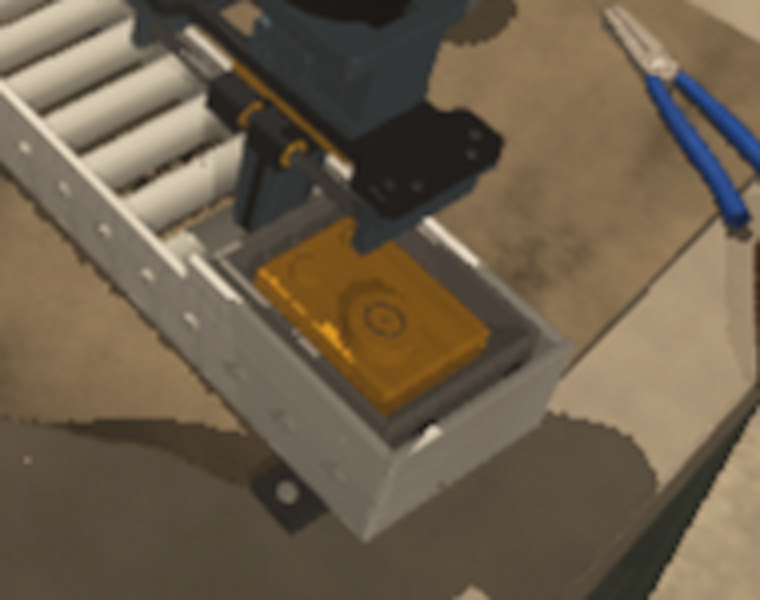

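>>> apply_moves(commands=[[[0,-0.1,0],0],[[0,-0.2,0],0],[[0,-0.2,0],0]])

```text
clock: 7.85
tcp_pos: [557.5, -292.9, 64.9]
tool_rot: [-0.244, -3.132, 0.0]
contact_force: [0.1, 0.5, -0.0]
width: 0.006
grip_force: 0.0
```

>>> apply_moves(commands=[[[0,-0.1,0],0],[[0,-0.2,0],0],[[0,-0.2,0],0]])

```text
clock: 8.15
tcp_pos: [557.3, -294.2, 64.9]
tool_rot: [-0.244, -3.132, -0.001]
contact_force: [2.0, 5.0, 1.3]
width: 0.006
grip_force: 2.8
```

>>> apply_moves(commands=[[[0,-0.05,0],0],[[0,-0.1,0],0],[[0,-0.1,0],0]])

```text
clock: 8.45
tcp_pos: [557.3, -294.3, 64.9]
tool_rot: [-0.244, -3.132, -0.003]
contact_force: [2.8, 11.7, 2.9]
width: 0.006
grip_force: 6.2
```

>>> apply_moves(commands=[[[0,0.4,0],0],[[0,1.5,0],0],[[0,1.5,-3],0],[[0,1.5,-7],0],[[-1,0,-11],0],[[-2,-2.5,-14],0],[[-2,-4.5,-16],0],[[-2,-4.5,-16],0],[[-2,-4.5,-16],0],[[-2,-4.5,-16],0]])

```text
clock: 9.45
tcp_pos: [569.4, -341.9, 223.6]
tool_rot: [-0.243, -3.13, -0.002]
contact_force: [-0.5, -0.0, 0.4]
width: 0.003
grip_force: 0.0
```

Run:
```python
from h import *
s,T=st();np.save('TA.npy',T);cv2.imwrite('pics/wA.png',cams.read_camera('wrist')[:,:,::-1])
print(px(P('wrist',T),[532.4,-378,88]))
```

```text
t 9.45 tcp [ 569.4 -341.9  223.6] yaw_y 81.12 F [-0.5 -0.   0.4] w 0.3 g 0.0 trk 94.54764487319912 18.75099534634321
[275.  165.1]
```

>>> apply_moves(commands=[[[0,-3,0],0],[[0,-6,0],0],[[0,-9,0],0],[[0,-9,0],0],[[0,-9,0],0],[[0,-9,0],0]])

```text
clock: 10.1
tcp_pos: [556.1, -430.9, 224.4]
tool_rot: [-0.243, -3.131, -0.002]
contact_force: [-0.4, 0.7, -0.1]
width: 0.007
grip_force: 0.0
```

Run:
```python
from h import *
s,T=st();np.save('TB.npy',T);cv2.imwrite('pics/wB.png',cams.read_camera('wrist')[:,:,::-1])
print(px(P('wrist',T),[532.4,-378,88]))
cv2.imwrite('pics/topB.png',cams.read_camera('top')[:,:,::-1])
cv2.imwrite('pics/sceneB.png',cams.read_camera('scene')[:,:,::-1])
A=cv2.imread('pics/wA.png');B=cv2.imread('pics/wB.png')
out=[]
for n,im,Tn in (('A',A,'TA.npy'),('B',B,'TB.npy')):
    u=px(P('wrist',np.load(Tn)),[532.4,-378,88]).round().astype(int);x,y=max(u[0]-100,0),max(u[1]-75,0);x=min(x,440);print(n,x,y)
    out.append(cv2.resize(im[y:y+150,x:x+200],(800,600),interpolation=2)[:, :])
m=np.vstack([cv2.resize(o,(400*1,300)) for o in out]);
u=px(P('wrist',np.load('TA.npy')),[532.4,-378,88])
cv2.imwrite('pics/m1.png',np.hstack([m,np.vstack([cv2.resize(A,(400,300)),cv2.resize(B,(400,300))])]))
```

```text
t 10.1 tcp [ 556.1 -430.9  224.4] yaw_y 81.14 F [-0.4  0.7 -0.1] w 0.6 g 0.0 trk 184.46955023591772 19.443366630069267
[367.  164.3]
A 175 90
B 267 89
```

View pics/m1.png

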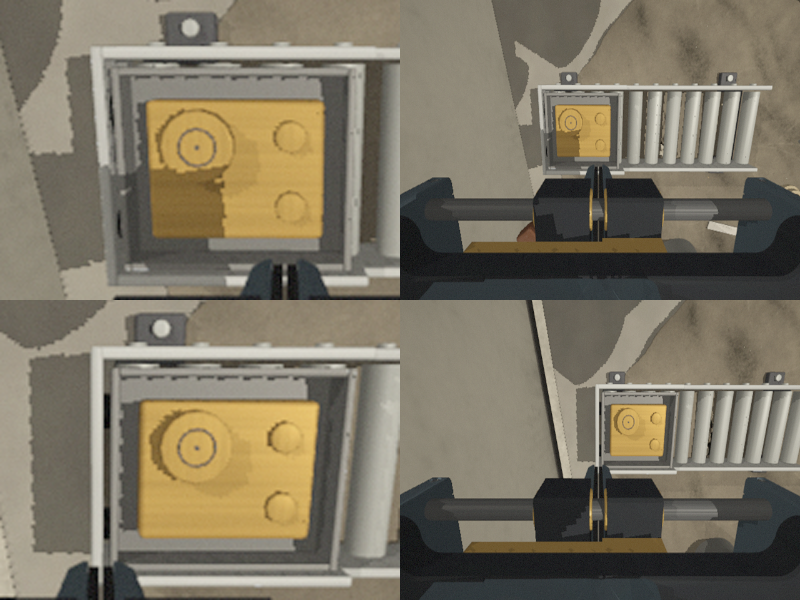

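Run:
```python
from h import *
A,B=P('wrist',np.load('TA.npy')),P('wrist',np.load('TB.npy'))
a,b=(273.3,163.9),(365.3,162.9)
print(tri(A,a,B,b),ray(A,a,88),ray(B,b,88))
t,s=P('top'),P('scene')
# lean direction/stand from top & scene: feature estimates
cap=np.array([536.5,297.5,128]);m=np.array([527,275,68]);d=cap-m
print(np.degrees(np.arctan2(d[1],d[0])),np.degrees(np.arctan2(np.hypot(*d[:2]),d[2])))
s_,T=st();shift([560,235,330],T)
```

```text
[ 530.9 -379.4   87.7] [ 531.  -379.4   88. ] [ 530.8 -379.4   88. ]
67.10944834375168 22.149067082891257
t 10.25 tcp [ 556.3 -431.1  224.9] yaw_y 81.16 F [ 0.3  0.1 -0.1] w 0.5 g 0.0 trk 184.72771532847696 19.648826153613275
shift cm [  9.9  65.9 -10.5] dist 674.394071122782
```

>>> apply_moves(commands=[[[0,0,-4],0],[[0,1,-8],0],[[1,4,-10.5],0],[[1.5,8,-10.5],0],[[2,12,-10.5],0],[[2.5,16,-10.5],0],[[3,20,-10.5],0],[[3.5,24,-10.5],1],[[4,28,-10.5],2],[[4.5,32,-10.5],4],[[5,36,-10.5],6],[[6,40,-10.5],8],[[6.5,44,-10.5],10],[[7,48,-10.5],12],[[7.5,52,-10.5],13],[[8,56,-10.5],13],[[9,60,-10.5],13],[[9.5,63,-8],13],[[9.9,65.5,-3.5],13],[[9.9,65.5,-3.5],13]], hand=0)

```text
clock: 12.25
tcp_pos: [556.4, 232.7, 255.0]
tool_rot: [-0.591, -3.079, 0.004]
contact_force: [-0.2, -0.3, 0.3]
width: 0.006
grip_force: 0.0
```

>>> apply_moves(commands=[[[0,0,0],0],[[0,0,0],0],[[0,0,0],0]])

```text
clock: 12.55
tcp_pos: [560.3, 229.7, 261.5]
tool_rot: [0.598, 3.082, 0.002]
contact_force: [0.9, 0.0, 0.2]
width: 0.001
grip_force: 0.0
```

Run:
```python
from h import *
s,T=st();np.save('TC.npy',T);cv2.imwrite('pics/wC.png',cams.read_camera('wrist')[:,:,::-1])
print(px(P('wrist',T),[536,297,128]),px(P('wrist',T),[527,275,68]))
shift([555,330,260],T)
t=P('top')
for u in ((193,203),(180,180),(212,110),(205,150)): print(u,ray(t,u,84),ray(t,u,150))
```

```text
t 12.55 tcp [560.3 229.7 261.5] yaw_y 68.05 F [0.9 0.  0.2] w 0.1 g 0.0 trk -468.6629836219411 -79.07654484177586
[373.2 147.3] [343.2 143. ]
shift cm [4.2 9.1 0.2] dist 100.47031796552915
(193, 203) [510.9 431.6  84. ] [505.6 411.6 150. ]
(180, 180) [565.9 465.1  84. ] [557.  442.9 150. ]
(212, 110) [739.2 394.9  84. ] [719.1 377.3 150. ]
(205, 150) [639.7 408.1  84. ] [626.1 389.6 150. ]
```

>>> apply_moves(commands=[[[1,3,0],0],[[2,6,0],0],[[2,9,0],0],[[2,9,0],0],[[2,9,0],0],[[2,9,0],0],[[2,9,0],0]])

```text
clock: 13.3
tcp_pos: [574.6, 320.2, 260.3]
tool_rot: [0.598, 3.084, 0.0]
contact_force: [0.5, 0.5, 0.6]
width: 0.002
grip_force: 0.0
```

Run:
```python
from h import *
s,T=st();np.save('TD.npy',T);cv2.imwrite('pics/wD.png',cams.read_camera('wrist')[:,:,::-1])
out=[]
for n in 'CD':
    p=P('wrist',np.load(f'T{n}.npy'));im=cv2.imread(f'pics/w{n}.png')
    u=px(p,[532,286,98]).round().astype(int);x,y=u[0]-66,u[1]-75;y=max(y,0);x=min(max(x,0),507);print(n,x,y)
    out.append(cv2.resize(im[y:y+150,x:x+133],(399,450),interpolation=2))
cv2.imwrite('pics/m2.png',np.hstack(out))
```

```text
t 13.3 tcp [574.6 320.2 260.3] yaw_y 68.03 F [0.5 0.5 0.6] w 0.2 g 0.0 trk -560.2870516174523 -79.02287493211014
C 291 70
D 207 90
```

View pics/m2.png

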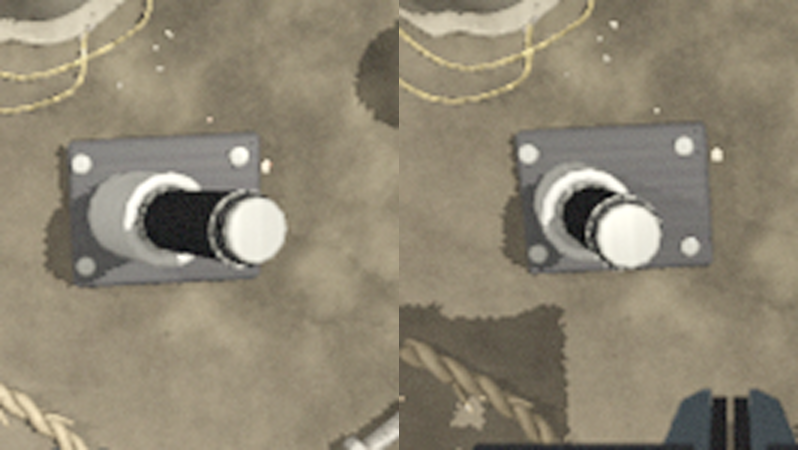

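Run:
```python
from h import *
p,q=P('wrist',np.load('TC.npy')),P('wrist',np.load('TD.npy'))
c=lambda x,y:(291+x/3-.3,70+y/3-.3); d=lambda x,y:(207+(x-399)/3-.3,90+y/3-.3)
R_={}
for n,a,b in (('cap',(253,229),(629,236)),('mouth',(168,217),(584,214)),('h1',(82,164),(528,154)),('h2',(239,156),(683,146)),('h3',(86,266),(538,254))):
    R_[n]=tri(p,c(*a),q,d(*b));print(n,R_[n])
a=R_['h2'][:2]-R_['h1'][:2];az=np.arctan2(a[1],a[0]);print('foot az',np.degrees(az))
ctr=(R_['h2'][:2]+R_['h3'][:2])/2;print('stand origin',ctr)
u=np.append(a/np.linalg.norm(a),0)
sock=np.append(ctr,34)-12*u;print('nose seat',sock, 'mouth pred',sock+34*(np.sin(.25)*u+np.array([0,0,np.cos(.25)])))
v=R_['cap']-sock;print('len',np.linalg.norm(v),'lean',np.degrees(np.arccos(v[2]/np.linalg.norm(v))),'az',np.degrees(np.arctan2(v[1],v[0])))
g=sock+v/np.linalg.norm(v)*66;print('grip66',g)
s,T=st(0);print(T[:3,:3]);shift([g[0],g[1],260],T);shift([g[0],g[1],g[2]-17],T)
```

```text
cap [536.3 299.5 124.9]
mouth [527.3 278.8  72.2]
h1 [497.8 256.1  14.9]
h2 [519.8 319.8  14.8]
h3 [539.2 241.5  13.8]
foot az 70.93694562576336
stand origin [529.5 280.6]
nose seat [525.6 269.3  34. ] mouth pred [528.3 277.2  66.9]
len 96.35339203273703 lean 19.40344528031698 az 70.40684454497796
grip66 [532.9 290.   96.3]
[[-0.9  0.4  0. ]
 [ 0.4  0.9  0. ]
 [-0.   0.  -1. ]]
shift cm [ 2.7 -4.4  0. ] dist 51.562684792888064
shift cm [ 2.7 -4.4 18.1] dist 188.23127007503172
```

>>> apply_moves(commands=[[[1.4,-2.1,0],-1],[[2.7,-4.3,0],-2.5],[[2.7,-4.3,1],-2.5],[[2.7,-4.3,3],-2.5],[[2.7,-4.3,5],-2.5],[[2.7,-4.3,7],-2.5],[[2.7,-4.3,9],-2.5],[[2.7,-4.3,11],-2.5],[[2.7,-4.3,13],-2.5],[[2.7,-4.3,15],-2.5],[[2.7,-4.3,16.5],-2.5],[[2.7,-4.3,17.4],-2.5],[[2.7,-4.3,17.9],-2.5],[[2.7,-4.3,17.9],-2.5],[[2.7,-4.3,17.9],-2.5]], hand=9.1)

```text
clock: 14.85
tcp_pos: [533.9, 291.5, 81.5]
tool_rot: [0.529, 3.096, 0.001]
contact_force: [0.0, 0.1, 0.6]
width: 0.998
grip_force: 0.0
```

Run:
```python
from h import *
s,T=st();shift([533.4,291.2,81],T)
```

```text
t 14.85 tcp [533.9 291.5  81.5] yaw_y 70.59 F [0.  0.1 0.6] w 91.0 g 0.0 trk -525.6206383114705 -114.81532045457237
shift cm [ 0.  -0.   0.1] dist 0.7377467369304512
```

>>> apply_moves(commands=[[[0,0,0],0],[[0,0,0],0],[[0,0,0],0],[[0,0,0],0],[[0,0,0],0]], hand=3.4)

```text
clock: 15.35
tcp_pos: [533.5, 291.4, 81.0]
tool_rot: [0.529, 3.097, 0.0]
contact_force: [-0.3, -0.5, 0.0]
width: 0.586
grip_force: 0.0
```

>>> apply_moves(commands=[[[0,0,0],0],[[0,0,0],0],[[0,0,0],0]], hand=2.9)

```text
clock: 15.65
tcp_pos: [532.6, 290.3, 80.7]
tool_rot: [-0.529, -3.095, 0.004]
contact_force: [-3.1, -13.9, 3.8]
width: 0.362
grip_force: 27.9
```

>>> apply_moves(commands=[[[0,0,0],0],[[0,0,-0.2],0],[[0,0.05,-0.5],0],[[0,0.1,-0.8],0],[[0,0.1,-0.8],0]], hand=2)

```text
clock: 16.15
tcp_pos: [532.3, 290.7, 88.4]
tool_rot: [-0.528, -3.094, 0.006]
contact_force: [-3.8, -10.9, 1.8]
width: 0.343
grip_force: 28.5
```

Run:
```python
from h import *
s,T=st();print(s['ft_torque'])
```

```text
t 16.15 tcp [532.3 290.7  88.4] yaw_y 70.62 F [ -3.8 -10.9   1.8] w 31.3 g 28.492754101753235 trk -524.5644782225812 -116.18472950169752
[-2.5  1.  -0. ]
```

>>> apply_moves(commands=[[[0,0.06,-0.4],0],[[0,0.15,-0.8],0],[[0,0.25,-1.2],0],[[0,0.35,-1.6],0],[[0,0.35,-1.6],0]])

```text
clock: 16.65
tcp_pos: [533.8, 294.1, 104.8]
tool_rot: [-0.529, -3.095, 0.005]
contact_force: [-4.5, -11.0, 7.4]
width: 0.321
grip_force: 29.0
```

Run:
```python
from h import *
s,T=st();print(s['ft_torque'])
cv2.imwrite('pics/s5.png',cams.read_camera('scene')[:,:,::-1])
```

```text
t 16.65 tcp [533.8 294.1 104.8] yaw_y 70.61 F [ -4.5 -11.    7.4] w 29.2 g 29.03147265315056 trk -528.1366813337369 -115.2418058743094
[-2.6  1.1  0. ]
```

>>> apply_moves(commands=[[[0,0.1,-0.4],0],[[0,0.2,-0.8],0],[[0,0.3,-1.2],0],[[0,0.4,-1.6],0],[[0,0.4,-1.6],0]])

```text
clock: 17.2
tcp_pos: [534.5, 297.3, 120.3]
tool_rot: [-0.528, -3.094, 0.007]
contact_force: [-4.5, -12.9, 1.7]
width: 0.291
grip_force: 30.1
```

>>> apply_moves(commands=[[[0,0.1,-0.4],0],[[0,0.2,-0.8],0],[[0,0.3,-1.2],0],[[0,0.4,-1.6],0],[[0,0.4,-1.6],0]])

```text
clock: 17.7
tcp_pos: [538.1, 303.6, 137.6]
tool_rot: [0.529, 3.096, 0.001]
contact_force: [-0.4, -0.6, -2.2]
width: 0.257
grip_force: 30.0
```

Run:
```python
from h import *
s,T=st();print(s['ft_torque'])
```

```text
t 17.7 tcp [538.1 303.6 137.6] yaw_y 70.61 F [-0.4 -0.6 -2.2] w 23.4 g 29.992501437664032 trk -538.2551847309259 -112.50974291375603
[ 0.   0.1 -0. ]
```

>>> apply_moves(commands=[[[0,0.3,-1],0],[[0,0.5,-3],0],[[0,0.5,-6],0],[[0,0.5,-9],0],[[0,0.5,-12],0],[[0,0.5,-15],0],[[0,0.5,-18],0],[[0,0.5,-20],0],[[0,0.5,-21],0],[[0,0.5,-21],0]])

```text
clock: 18.7
tcp_pos: [539.6, 308.2, 348.2]
tool_rot: [0.529, 3.095, 0.002]
contact_force: [-0.8, 0.4, -2.0]
width: 0.257
grip_force: 30.0
```

Run:
```python
from h import *
s,T=st();shift([530.9,-379.4,346],T);shift([530.9,-360,346],T)
```

```text
t 18.7 tcp [539.6 308.2 348.2] yaw_y 70.61 F [-0.8  0.4 -2. ] w 23.4 g 29.992622137069702 trk -543.0101753745768 -111.72524599172212
shift cm [-22.  -65.2   0.2] dist 687.6629561482318
shift cm [-21.4 -63.3   0.2] dist 668.264666438767
```

>>> apply_moves(commands=[[[-0.3,-1,0],0],[[-1,-3,0],0],[[-2,-6,0],0],[[-3.4,-10,0],0],[[-4.7,-14,0],0],[[-6.1,-18,0],0],[[-7.4,-22,0],0],[[-8.8,-26,0],0],[[-10.1,-30,0],0],[[-11.5,-34,0],0],[[-12.8,-38,0],0],[[-14.2,-42,0],0],[[-15.5,-46,0],0],[[-16.9,-50,0],0],[[-18.2,-54,0],0],[[-19.6,-58,0],0],[[-20.6,-61,0],0],[[-21.3,-63.2,0],0],[[-21.8,-64.6,0],0],[[-22,-65.2,0],0]])

```text
clock: 20.7
tcp_pos: [529.4, -381.2, 345.6]
tool_rot: [-0.531, -3.095, -0.001]
contact_force: [-0.2, 0.7, -2.8]
width: 0.262
grip_force: 30.0
```

>>> apply_moves(commands=[[[0,0,2],0],[[0,0,5],0],[[0,0,8],0],[[0,0,11],0],[[0,0,13],0],[[0,0,13],0],[[0,0,13],0]])

```text
clock: 21.4
tcp_pos: [530.4, -379.6, 217.5]
tool_rot: [-0.528, -3.097, -0.0]
contact_force: [-0.0, 0.0, -0.1]
width: 0.255
grip_force: 30.0
```

Run:
```python
from h import *
s,T=st();np.save('TE.npy',T)
for n in ('top','scene','wrist'): cv2.imwrite(f'pics/{n}E.png',cams.read_camera(n)[:,:,::-1])
X=T[:3,3]+[0,0,-66]
print({n:px(P(n,T if n=='wrist' else None),X) for n in ('top','scene','wrist')},px(P('scene'),[530.9,-379.4,88]))
im=cv2.imread('pics/sceneE.png');u=px(P('scene'),X).astype(int);x,y=u[0]-66,u[1]-85;print('scene',x,y)
a=cv2.resize(im[y:y+150,x:x+133],None,fx=3,fy=4 if 0 else 3,interpolation=2)
im=cv2.imread('pics/wristE.png');v=px(P('wrist',T),X).astype(int);x,y=min(max(v[0]-66,0),507),max(min(v[1]-90,250),0);print('wrist',x,y)
b=cv2.resize(im[y:y+150,x:x+133],None,fx=3,fy=3,interpolation=2)
cv2.imwrite('pics/m3.png',np.hstack([a,b]))
```

```text
t 21.4 tcp [ 530.4 -379.6  217.5] yaw_y 70.64 F [-0.   0.  -0.1] w 23.3 g 29.992792010307312 trk 137.8830023599662 -13.972149833175628
{'top': array([546.5, 195.5]), 'scene': array([483.6, 300.7]), 'wrist': array([317.7, 215.8])} [476.3 321.7]
scene 417 215
wrist 251 125
```

View pics/m3.png

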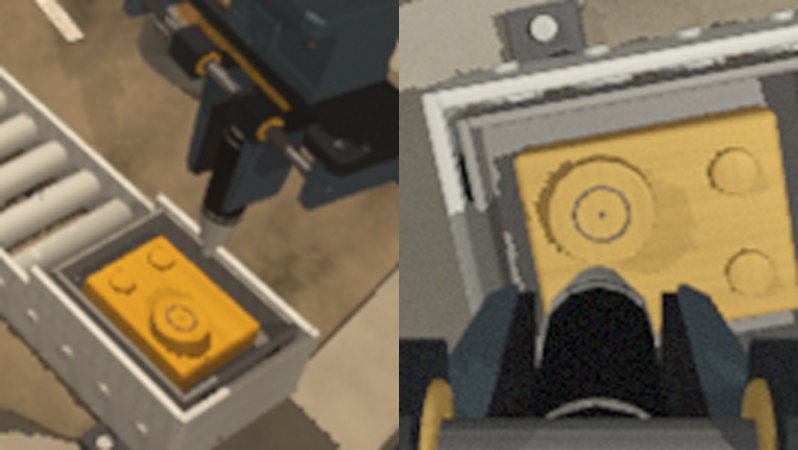

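Run:
```python
from h import *
T=np.load('TE.npy');W=P('wrist',T);S=P('scene')
th=np.linspace(0,2*np.pi,181)
def circ(a,g,h,rad,xo=0):  # a tilt about tool y, g grip height, h height above nose
    d=np.array([np.sin(a),0,-np.cos(a)]);e=np.array([np.cos(a),0,np.sin(a)])
    c=np.array([xo,0,-19])+d*(h-g)
    L=c+rad*(np.cos(th)[:,None]*e+np.sin(th)[:,None]*np.array([0,1,0]))
    return L@T[:3,:3].T+T[:3,3]
def pj(p,X): u=np.c_[X,np.ones(len(X))]@p.T;return u[:,:2]/u[:,2:]
for g in (66,70,74):
  for a in (-.1,-.05,0,.05,.1):
    f=[pj(W,circ(a,g,h,rad))[:,1].min() for h,rad in ((100,11.5),(95,12),(26,12),(0,7.5),(-11,4))]
    t=pj(S,circ(a,g,-15,0.01))[0]; n=pj(S,circ(a,g,26,12)).mean(0); cN=pj(S,circ(a,g,0,7.5)).mean(0)
    print(g,a,'wrist rows',np.array(f),'scene tip',t,'nose',cN,'barrelbot',n)
im=cv2.cvtColor(cv2.imread('pics/wristE.png'),6)
print('col316-320 rows205-275',im[205:276,316:321].mean(1).round().astype(int).tolist())
sc=cv2.cvtColor(cv2.imread('pics/sceneE.png'),6)
print(sc[270:306:2,474:502])
```

```text
66 -0.1 wrist rows [281.7 273.9 212.9 205.1 204.3] scene tip [480.5 300.4] nose [483.  294.9] barrelbot [487.5 285. ]
66 -0.05 wrist rows [277.4 270.2 215.6 209.3 209.1] scene tip [482.3 299.9] nose [484.5 294.4] barrelbot [488.4 284.8]
66 0 wrist rows [273.  266.4 218.2 213.5 213.8] scene tip [484.1 299.3] nose [486.  293.9] barrelbot [489.3 284.5]
66 0.05 wrist rows [268.5 262.7 221.  217.8 218.6] scene tip [486.  298.6] nose [487.5 293.4] barrelbot [490.2 284.1]
66 0.1 wrist rows [264.1 258.9 223.8 222.1 223.5] scene tip [487.8 297.8] nose [489.  292.8] barrelbot [491.2 283.8]
70 -0.1 wrist rows [276.2 268.8 210.6 203.2 202.5] scene tip [479.8 301.9] nose [482.3 296.4] barrelbot [486.8 286.6]
70 -0.05 wrist rows [272.4 265.6 213.5 207.5 207.4] scene tip [481.7 301.3] nose [483.9 295.9] barrelbot [487.8 286.3]
70 0 wrist rows [268.5 262.3 216.4 212.  212.4] scene tip [483.6 300.7] nose [485.5 295.4] barrelbot [488.8 285.9]
70 0.05 wrist rows [264.7 259.1 219.4 216.4 217.3] scene tip [485.6 299.9] nose [487.1 294.8] barrelbot [489.8 285.6]
70 0.1 wrist rows [260.8 255.9 222.5 220.9 
[... 2391 characters left out ...]
 76  77  77  74  73  75  82 110 137 119  98 102 106 110 111 114 116 115
  111 107 112 113 113 112 112 112 111 110]
 [110  80  77  74  75  76  76  77  73 106 110 103 107 110 113 116 120 115
  109 110 112 113 111 113 113 113 113 113]
 [167 153 110  79  75  76  77  75  72  75  92 110 120 120 123 180 215 203
  160 123 112 112 115 116 118 118 116 113]
 [162 164 168 157 124  85  74  76  73  74  80  96 105  98 118 131 140 180
  215 213 178 133 114 113 115 118 118 114]
 [131 146 161 163 165 155 135  99  76  75  75  76  73  72  74  82 111 133
  137 172 210 222 199 141 111 110 112 114]
 [156 166 163 161 160 161 164 164 142 102  78  75  75  74  75  76  76  74
  107 134 131 159 203 223 206 153 116 109]]
```

>>> apply_moves(commands=[[[0.05,0,1],0],[[0.15,0,2.5],0],[[0.15,0,3.8],0],[[0.15,0,4.6],0],[[0.15,0,5.1],0],[[0.15,0,5.3],0],[[0.15,0,5.3],0],[[0.15,0,5.3],0]])

```text
clock: 22.35
tcp_pos: [529.0, -379.9, 164.4]
tool_rot: [0.529, 3.096, -0.001]
contact_force: [-0.1, 0.2, -1.2]
width: 0.259
grip_force: 30.0
```

```bash
cat >> h.py <<'E'
def avg(n=12):
    L=[]
    for i in range(n):
        s=r.observe();L.append(np.r_[s['contact_force'],s['tcp_pos'],s['ft_torque']]);cams.read_camera('scene')
    L=np.array(L);print('avgF',L.mean(0)[:3].round(2),'sd',L.std(0)[2].round(2),'tcp',L.mean(0)[3:6].round(2),'tq',L.mean(0)[6:].round(2),'t',s['clock'])
E
python3 - <<'E'
from h import *
avg()
E
```

```text
avgF [-0.  -0.1 -1.4] sd 0.46 tcp [ 528.9 -379.8  164.2] tq [-0.  0. -0.] t 22.9
```

>>> apply_moves(commands=[[[0,0,0.1],0],[[0,0,0.2],0],[[0,0,0.3],0],[[0,0,0.4],0],[[0,0,0.5],0],[[0,0,0.6],0],[[0,0,0.7],0],[[0,0,0.7],0]])

```text
clock: 23.75
tcp_pos: [528.7, -379.6, 156.8]
tool_rot: [-0.529, -3.096, -0.0]
contact_force: [0.2, 0.5, -1.5]
width: 0.255
grip_force: 30.0
```

>>> apply_moves(commands=[[[0,0,0.05],0],[[0,0,0.1],0],[[0,0,0.15],0],[[0,0,0.2],0],[[0,0,0.2],0],[[0,0,0.2],0]])

```text
clock: 24.35
tcp_pos: [528.8, -379.7, 154.9]
tool_rot: [-0.529, -3.097, 0.0]
contact_force: [-0.7, -0.9, -1.4]
width: 0.26
grip_force: 30.0
```

Run:
```python
from h import *
avg(6)
```

```text
avgF [-0.2 -0.6 -1.4] sd 0.48 tcp [ 528.8 -379.7  154.9] tq [ 0. -0.  0.] t 24.6
```

>>> apply_moves(commands=[[[0,0,0.05],0],[[0,0,0.1],0],[[0,0,0.15],0],[[0,0,0.2],0],[[0,0,0.2],0],[[0,0,0.2],0]])

```text
clock: 25.25
tcp_pos: [528.8, -379.7, 153.0]
tool_rot: [0.529, 3.097, -0.0]
contact_force: [0.3, 0.7, -0.5]
width: 0.256
grip_force: 30.0
```

Run:
```python
from h import *
avg(6)
```

```text
avgF [ 0.3 -0.1 -0.3] sd 0.49 tcp [ 528.8 -379.7  153. ] tq [ 0. -0. -0.] t 25.5
```

>>> apply_moves(commands=[[[0,0,0.05],0],[[0,0,0.1],0],[[0,0,0.1],0],[[0,0,0.1],0]])

```text
clock: 25.95
tcp_pos: [528.8, -379.7, 151.9]
tool_rot: [0.529, 3.097, -0.0]
contact_force: [1.2, 0.6, 0.6]
width: 0.262
grip_force: 30.0
```

Run:
```python
from h import *
avg(6)
```

```text
avgF [ 0.4 -0.   0.1] sd 0.6 tcp [ 528.8 -379.7  151.9] tq [-0. -0.  0.] t 26.2
```

>>> apply_moves(commands=[[[0,0,0.05],0],[[0,0,0.1],0],[[0,0,0.15],0],[[0,0,0.2],0],[[0,0,0.25],0],[[0,0,0.3],0],[[0,0,0.35],0],[[0,0,0.37],0],[[0,0,0.37],0],[[0,0,0.37],0],[[0,0,0.37],0]])

```text
clock: 27.35
tcp_pos: [528.8, -379.7, 148.2]
tool_rot: [0.529, 3.097, -0.0]
contact_force: [0.8, 0.5, 1.8]
width: 0.259
grip_force: 30.0
```

Run:
```python
from h import *
st();avg(16)
T=toolpose(r.observe());im=cams.read_camera('wrist')[:,:,::-1];g=cv2.cvtColor(im,6)
print(px(P('wrist',T),[530.9,-379.4,88]))
print('rows 190-262',g[190:263,316:321].mean(1).round().astype(int).tolist())
sc=cv2.cvtColor(cams.read_camera('scene')[:,:,::-1],6)
print('boss scene',px(P('scene'),[530.9,-379.4,88]));print(sc[292:334:2,464:494])
```

```text
t 27.35 tcp [ 528.8 -379.7  148.2] yaw_y 70.6 F [0.8 0.5 1.8] w 23.6 g 29.994974434375763 trk 138.16354515867678 -15.512905067952897
avgF [0.2 0.  2.2] sd 0.44 tcp [ 528.8 -379.7  148.2] tq [-0.  -0.1 -0. ] t 28.1
[319.  220.4]
rows 190-262 [170, 174, 175, 176, 145, 107, 104, 107, 161, 178, 160, 126, 110, 114, 112, 112, 114, 112, 93, 65, 102, 114, 113, 111, 104, 102, 103, 110, 76, 106, 93, 36, 18, 25, 25, 21, 21, 21, 22, 21, 16, 18, 18, 19, 21, 19, 22, 19, 18, 17, 24, 19, 22, 19, 15, 20, 19, 19, 14, 20, 19, 17, 21, 22, 25, 13, 15, 47, 99, 116, 75, 19, 17]
boss scene [476.3 321.7]
[[ 63  63  63  62  63  62  54  48  49  44  33  28  29  30  29  28  24  23
   22  22  22  26  32  43  45  39  37  38  44  44]
 [ 63  63  62  74  99 120  88  48  47  36  28  30  29  28  28  25  23  24
   23  22  23  22  33  46  51  51  51  53  53  47]
 [ 91 116 141 148 146 144  99  49  39  29  30  29  29  29  26  24  22  23
   22  22  23  30  43  51  48  48  52  51  46  44]
 [156 150 149 151 149 149 134 114  69  46  57  87  85  59  36  23  23  23
   24  22  26  38  45  49  47  51  51  46  43  44]
 [158 151 126
[... 1412 characters left out ...]
 96 102 105  99  92  72
   69  85  89  90  88  87  89  90  90  91  90  90]
 [159 159 137  97  85 123 152 139 106  91  84  74  69  77  77  81  73  74
   86  89  88  88  86  84  85  86  89  89  90  90]
 [143 158 160 129  89  86  88 120 146 137 128 108  89  89  88  89  89  84
   85  86  89  89  88  88  86  86  85  87  89  89]
 [ 82 109 142 158 150 116  90  88  89  90  94  94  94  93  93  92  91  91
   92  95  89  86  87  89  89  88  86  85  85  88]
 [ 84  85  87 111 143 158 150 126 101  91  93  95  96  95  95  95  94  93
   91  88  87  89  90  89  89  88  90  93  95  94]
 [101  86  85  85  88 109 141 158 141 126 125 105  90  93  94  92  91  90
   88  87  87  87  90  91  93  95  96  90  84  83]]
```

Run:
```python
from h import *
avg(30)
```

```text
avgF [ 0.3 -0.2  1.8] sd 0.61 tcp [ 528.8 -379.7  148.2] tq [-0.  -0.1  0. ] t 29.7
```

>>> apply_moves(commands=[[[0,0,-0.03],0],[[0,0,-0.03],0],[[0,0,-0.03],0],[[0,0,-0.03],0]])

```text
clock: 30.15
tcp_pos: [528.8, -379.6, 148.5]
tool_rot: [-0.529, -3.097, -0.0]
contact_force: [0.0, -1.6, 1.8]
width: 0.258
grip_force: 30.0
```

Run:
```python
from h import *
avg(20);st()
order.finish_job()
```

```text
avgF [ 0.1 -0.2  1.9] sd 0.52 tcp [ 528.8 -379.7  148.5] tq [-0.  -0.1 -0. ] t 31.1
t 31.15 tcp [ 528.8 -379.7  148.5] yaw_y 70.6 F [-0.3 -0.1  2.5] w 23.5 g 29.994822442531586 trk 138.1578439176224 -15.525790032313747
the job is handed in; nothing more can be done
```

I handed the job in at about 31 s: the tray is hard against the end stop, and the gripper is still closed on the probe, within about 3° of upright with its tip inside the ring to within about 3 mm. The spring tip is about 5 mm in going by how far the arm moved after contact, or about 5.8 mm going by the measured force of 3.3 N.

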